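# Clear the rolling pin out of the utensil drawer and push the drawer home

## Task

The drawer of the flat utensil unit cannot be closed because the rolling pin lies in it. Set the H-shaped wooden chock crosswise on the lower part of the sloping draining board and let go of it, then take the pin out of the drawer and lay it crosswise on the board, just uphill of the chock, so that when you release it it rests against the chock and stays put. Then push the drawer fully home until it seats past its catch, never letting the pin fall onto the counter and leaving the whetstone, the tea cup and the stacked food boxes where they stand.

Things in the scene. Friction and masses are not known exactly. Their poses are not given: they have to be found in the camera images.
- cabinet: fixed flat wooden utensil unit, 240 wide (its y), 240 deep (its x), 62 high, with one drawer; origin on the table under the middle of the carcass's front face; its +x points into the unit, and the drawer slides out along its -x; it stands on the left or on the right, turned up to 0.12 rad
- drawer (a joint): how far the drawer stands open, in m: 0 is seated home, starts at 0.14 to 0.18. It slides with about 1.5 N of friction; a spring catch adds roughly 7 N more (pushes of 8 to 12 N pass it) between 14 and 6 mm open, and from about 4 mm it draws the drawer in and holds it
- drawer_front (a point): centre of the drawer's flat front face, 31 mm above the table; front 236 wide, 50 high (6 to 56 above the table), 14 thick, its black finger slot only a mark; when home this face stands 14 mm in front of the carcass. Inside, the drawer is 200 wide, its floor 17 and its walls 43 above the table
- pin: plain wooden rolling pin, a cylinder 40 diameter, 180 long, about 0.17 kg; origin at its middle, on its axis; its y runs along it (x, z may point anywhere round it). It starts across the open drawer, on its floor, axis 37 above the table, 50 to 80 from the carcass front and at least 60 (axis to inner face) behind the drawer front; too tall for the opening (48 above the table), it jams there
- board: fixed wooden draining board with dark grooves, 240 along the slope, 240 wide (its y). It rises at 12 degrees (0.209 rad) along its own +x; its low edge faces the robot. No rims: an unchocked pin rolls off. Origin on the table, 90 level from under the face's middle towards +x. It stands on the side where the drawer unit is not, turned up to 0.2 rad
- board_mid (a point): middle of the board's top face, about 39 above the table; the face's lower edge lies 117 mm (level distance) from it towards the board's -x, 14 above the table; the upper edge 117 mm towards +x, 64 above the table
- chock: dark wooden chock, H-shaped from above: two end blocks, 64 (its x) x 28 (its y) x 24 high, joined by a bridge 18 thick (its x), 64 long between the blocks, 20 high; 120 long overall in y; 0.13 kg; origin centre of underside. Grip it by the bridge. The pin rests against the end blocks; a finger has room in the notch between them. It starts mid-table, swapped at random with the whetstone
- whetstone: grey whetstone on its pale wooden base, 124 x 60 x 30 high, a plain block without waist or notches; origin centre of underside; bystander
- cup: blue ceramic tea cup, 68 diameter, 75 high; origin centre of underside; bystander
- boxes: two lidded food boxes stacked as one piece, 92 x 127 x 89 high, standing on top of the drawer unit (they stay there); origin centre of underside; bystander
- table: the counter; its top is at height 0
Things that resemble listed ones, but are neither listed nor needed, are in the scene too. There is more than one size of the chock; the job needs the largest. Leave any red look-alike of the pin alone.

How it is judged (in metres and radians):
On the way, in this order (a step that is already met when the one before it is completed fails the run):
1. the chock lies on the draining board, released and at rest, while the drawer is still open (contact force between chock and board above 0.1 N and contact force between chock and table below 0.05 N and x of chock in the frame of board between -0.2 and -0.07 m and angle between the y axis of chock and the y axis of board, either way round below 0.35 rad and linear speed of chock below 0.03 m/s and contact force between the fingers and chock below 0.05 N and value of joint drawer above 0.05 m), for 0.2 s.
2. the pin lies on the board against the chock, released and at rest (contact force between each of chock, pin and board above 0.1 N and contact force between chock and table below 0.05 N and x of chock in the frame of board between -0.2 and -0.07 m and angle between the y axis of chock and the y axis of board, either way round below 0.35 rad and linear speed of each of chock, pin below 0.03 m/s and contact force between the fingers and chock below 0.05 N and contact force between pin and chock above 0.03 N and angle between the y axis of pin and the y axis of board, either way round below 0.3 rad and contact force between the fingers and pin below 0.05 N), for 0.3 s.
3. the drawer is seated home (value of joint drawer below 0.003 m), for 0.2 s.
At the end, for the whole second after the job is handed in: The drawer is within 3 mm of home. The chock lies on the board off the table, crosswise within 0.35 rad, its middle no more than 20 mm above the board's middle. The pin lies on the board leaning on the chock (over 0.03 N), crosswise within 0.3 rad. Both are let go of and at rest (all of step 2 and value of joint drawer below 0.003 m); the robot touches nothing.
It fails at once if the pin falls onto the counter (contact force between pin and table above 0.1 N).
It fails at once if the whetstone, the cup or the food boxes move over 30 mm (distance of any of whetstone, cup, boxes from where it was at the start of the episode above 0.03 m).
It also fails if it takes over 72 s, if anything falls off the work surface, if the arm or the gripper's body presses on something with over 40 N, if the wrist force passes 120 N, or if a joint passes its speed limit or range.

## Robot

A 6-joint arm with a two-finger parallel gripper is mounted at the origin on the work surface. World frame = base frame: x ahead of the robot, y to its left, z up, the work surface at z = 0. Lengths are in mm, angles in rad, forces in N, time in s.
With the tool pointing down it reaches from about 250 to 725 mm from the base axis. Payload 9.7 kg.
Tool frame: the origin (TCP) lies midway between the tips of the shut fingers; the grasp point (between the pads) lies 19 mm behind it; z points along the fingers, y is the line along which they close (so a half turn about z gives the same grasp; the last joint's range is limited). The gripper opens to 85 mm and grips with 20 to 120 N. Pads are 22 mm wide; open, the fingers measure 114 mm over their backs; the gripper's body (76 mm by 85 mm) begins 54 mm behind the grasp point. The pads swing forward as they close: fully open they stand 13 mm farther back than shut.
Start: joints at [-1.35, 0.087, 0.176, 1.66, 0, 1.571], TCP at [120.453, -536.645, 231.284] pointing down, gripper open.
Joint ranges: [-3.13, 3.13], [-0.85, 1.81], [-1.15, 1.24], [-2.2, 2.28], [-1.44, 1.52], [-3.14, 3.14]. Speed limits (rad/s): [2.22, 2.22, 2.57, 3.14, 3.14, 3.14].

## Interface

Orientations are given as a unit quaternion [x, y, z, w].
In Python, from workcell import env gives the robot as it stands.
- The arm moves only by the tool jog_arm, never from a script. Its argument "moves" is a list of rows, each a list of 5 numbers: the shift along the world's x, y, z in cm, then the turn about the world's z in degrees, then the opening, from 0 (shut) to 1 (fully open). In form: [[tx, ty, tz, twist, claw], ...]. A call has 1 to 12 rows; each row shifts and turns the commanded pose from where the row before left it; what a row does not reach is not made up. A row lasts 1/10 s, in which the tool goes at most 50 mm and 8.59 degrees, less where a joint would pass 70% of its speed; a pose out of reach is approached as far as the arm can. A call with a gripper value outside its range is refused whole. The fingers move at their own pace and stop on an object; the grip force is fixed at half the most. Time passes only in rows, so rows that do not move let the fingers close. It gives the time, the measured TCP pose, the force, the opening and the grip force at its end, in the units of the state.
- env.state(): the state, without advancing time (a new reading comes with each control period).
- env.camera(name): name is "side" or "top" or "wrist"; returns a dict with "color" (420x560x3 uint8, red, green, blue), "range_z" (420x560 float32, mm along the optical axis (not along the pixel's ray), 0 where there is no reading), "fx", "fy", "cx", "cy" (pixels), "extrinsics" (4x4, takes a point from camera to world coordinates). Camera axes: x right, y up, looking along -z (the intrinsics and any distortion apply to the point x, -y, -z); pixel columns grow to the right and rows downward; lengths in mm; the calibration is good to about 2 mm. A picture is of the moment at which its call begins.
- env.hand_in(): hands the job in; it is judged then, once.
Trained networks look in a picture, given as the dict that the camera call returned (one of the last four; its "shot" number tells which), for a name from the list of things; names that differ only in an ending like _2 or _b are one class to them, and where a whole thing is asked for, a point or a joint stands for the part that bears it (a point fixed in the world has none). Each returns a list of dicts, best first, with "p" (0 to 1); they miss things now and then, are a little off and sometimes report something else, mostly with a low value. They report only what shows in the picture. A call takes as long as a camera call. They do not tell look-alikes from the thing itself.
- env.find_in(picture, query): "box" ([left, top, width, height] in pixels, round what is visible of it).
- env.tip_of(picture, query): "position" ([column, row] in pixels: a listed point, or the origin of a listed thing).
The state is a dict: "time": time; "joints": joint angles; "dq": joint speeds; "effort": joint torques, N m; "tcp_pos": TCP position; "ee_rot": TCP orientation; "ft_force": force on the tool from outside, world axes, zero at the start; "moment": the same for the moment, N m; "opening": finger opening in mm; "grip_force": force on a finger pad.
Only numpy, scipy, OpenCV 4.12 (cv2) and the standard library are available. Lean on these libraries where they do the work, as an engineer would, in place of code of your own. Each camera call takes 0.05 s, during which the arm holds its last target. There are 200 camera calls.

## Working session

There is one attempt and no reset: what is moved stays moved. The work goes in short steps, Python scripts to look and compute and a tool call to move; the robot and the scene stay as the last step left them, time stands still between calls to the robot, and variables do not carry over. Pictures are saved under pics/ and viewed, at most 10 in all, crops included, and the job is handed in when it is done.

Besides the shell and the picture viewer there is one more tool, called after "Call:" as name([rows], argument=value, ...), one row to a line, values as JSON. jog_arm: Moves the arm, as the interface text tells. Its arguments: {"type":"object","properties":{"moves":{"type":"array"}},"required":["moves"]}

```bash
mkdir -p pics; ls; cat > h.py <<'E'
import numpy as np, cv2
from workcell import env
def cloud(p):
    z=p["range_z"]; v,u=np.mgrid[0:z.shape[0],0:z.shape[1]]
    P=np.stack([(u-p["cx"])/p["fx"]*z,-(v-p["cy"])/p["fy"]*z,-z],-1)
    E=np.array(p["extrinsics"]); W=P@E[:3,:3].T+E[:3,3]; W[z<=0]=np.nan
    return W
def save(p,n,crop=None,s=1):
    im=p["color"][...,::-1]
    if crop: l,t,w,h=crop; im=im[t:t+h,l:l+w]
    cv2.imwrite("pics/"+n,cv2.resize(im,None,fx=s,fy=s,interpolation=cv2.INTER_CUBIC))
E
python3 - <<'E'
from h import *
p=env.camera("top"); save(p,"top0.png",s=1.4)
print(np.array(p["extrinsics"]).round(2).tolist(),p["fx"])
W=cloud(p); np.save("top0.npy",W)
for q in ["cabinet","drawer","pin","board","chock","whetstone","cup","boxes"]:
    print(q,[(np.round(d["box"]).tolist(),round(d["p"],2)) for d in env.find_in(p,q)[:4]],[(np.round(d["position"]).tolist(),round(d["p"],2)) for d in env.tip_of(p,q)[:4]] if q!="drawer" else "")
for q in ["drawer_front","board_mid"]: print(q,[(np.round(d["position"]).tolist(),round(d["p"],2),W[int(d["position"][1]),int(d["position"][0])].round()) for d in env.tip_of(p,q)[:2]])
s=env.state();print(s["time"],s["tcp_pos"],s["ee_rot"],s["opening"])
E
```

```text
pics
[[0.03, 0.99, -0.12, 400.03], [-1.0, 0.03, -0.01, 32.77], [-0.01, 0.12, 0.99, 1165.94], [0.0, 0.0, 0.0, 1.0]] 518.0844472230049
cabinet [([140.0, 67.0, 115.0, 192.0], 0.6)] [([201.0, 178.0], 0.85), ([307.0, 266.0], 0.61)]
drawer [([145.0, 171.0, 110.0, 90.0], 0.72), ([344.0, 154.0, 128.0, 124.0], 0.52)] 
pin [([158.0, 190.0, 85.0, 25.0], 0.8), ([99.0, 306.0, 87.0, 43.0], 0.58)] [([202.0, 202.0], 0.94), ([143.0, 329.0], 0.94)]
board [([345.0, 156.0, 127.0, 121.0], 0.65)] [([405.0, 179.0], 0.93)]
chock [([404.0, 87.0, 37.0, 42.0], 0.89), ([276.0, 152.0, 54.0, 33.0], 0.78), ([347.0, 91.0, 28.0, 40.0], 0.56)] [([418.0, 109.0], 0.89), ([303.0, 167.0], 0.79), ([361.0, 112.0], 0.7)]
whetstone [([285.0, 213.0, 37.0, 60.0], 0.65), ([145.0, 173.0, 110.0, 88.0], 0.65)] [([302.0, 243.0], 0.6)]
cup [([292.0, 92.0, 34.0, 38.0], 0.92)] [([305.0, 115.0], 0.81)]
boxes [([158.0, 93.0, 70.0, 53.0], 0.7)] [([196.0, 128.0], 0.72), ([405.0, 181.0], 0.22)]
drawer_front []
board_mid [([408.0, 216.0], 0.67, array([ 534., -224.,   40.]))]
0.9 [ 120.43657923 -536.66318477  231.30226367] [9.93914117e-01 1.10157743e-01 3.29251880e-06 1.79712921e-05] 85.25814825839404
```

View pics/top0.png

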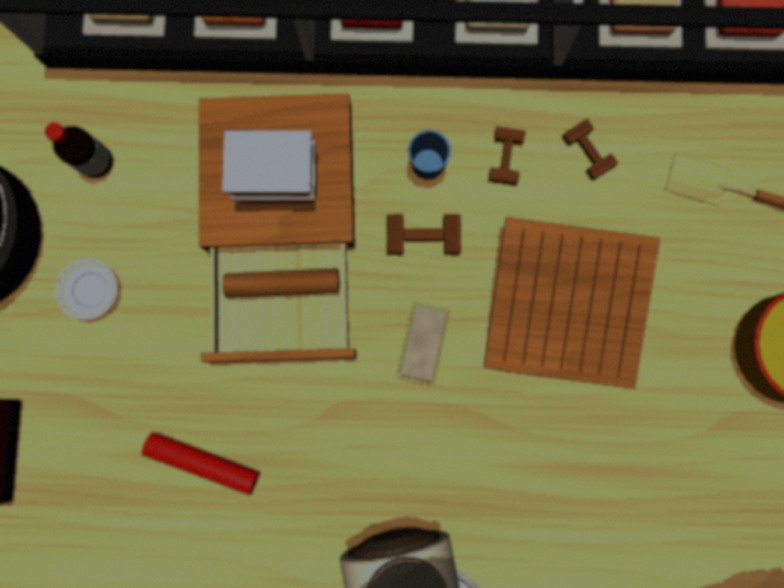

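The top view, in full-image pixels:
- **Chock:** candidates are H shapes at (303,167), which is the widest, and smaller ones at (361,112) and (418,109).
- **Pin:** the wooden one lies in the drawer at (202,202). The red look-alike is at (143,329).
- **Other things:** board about (408,216), whetstone (302,243), cup (305,115), boxes on the unit (196,120).

I choose the chock at (303,167) and the pin at (202,202), and will check both by size and in a crop.

```bash
python3 - <<'E'
from h import *
p=env.camera("top"); W=cloud(p); save(p,"crop1.png",(135,60,350,230),2.2)
def seg(n,box,lo,hi):
    l,t,w,h=box; R=W[t:t+h,l:l+w].reshape(-1,3); R=R[(R[:,2]>lo)&(R[:,2]<hi)]
    r=cv2.minAreaRect(R[:,:2].astype(np.float32)); b=cv2.boxPoints(r)
    print(n,len(R),"c",np.round(r[0],1),"size",np.round(r[1],1),"ang",round(r[2],1),"zmed",np.median(R[:,2]).round(1),"corners",b.round().tolist(), "mean",R.mean(0).round(1))
    return R
seg("chock",(268,145,68,48),12,40)
seg("chB",(340,85,40,50),12,40); seg("chC",(398,82,48,52),12,40)
R=seg("pin",(152,184,98,36),47,70)
seg("whet",(278,206,52,75),15,40); seg("cup",(285,86,48,50),15,90)
B=seg("board",(340,150,136,132),8,75)
A=np.c_[B[:,:2],np.ones(len(B))]; k=np.linalg.lstsq(A,B[:,2],rcond=None)[0]; print("plane",k,"slope",np.degrees(np.arctan(np.hypot(*k[:2]))),"yaw",np.arctan2(k[1],k[0]))
seg("front",(138,245,125,22),48,62)
seg("cab",(135,60,125,115),55,70); seg("boxes",(150,85,85,65),110,170)
E
```

```text
chock 993 c [639.1   8.4] size [ 64.4 119.7] ang 1.7 zmed 23.0 corners [[605.0, 67.0], [609.0, -52.0], [673.0, -50.0], [670.0, 69.0]] mean [638.5   8.7  22.6]
chB 513 c [ 774.2 -124.7] size [48.6 91.9] ang 82.6 zmed 17.2 corners [[726.0, -143.0], [817.0, -155.0], [823.0, -107.0], [732.0, -95.0]] mean [ 774.  -124.8   17.2]
chC 521 c [ 788.8 -261.4] size [91.1 50.9] ang 33.8 zmed 17.0 corners [[737.0, -266.0], [765.0, -308.0], [841.0, -257.0], [812.0, -215.0]] mean [ 787.9 -260.6   17. ]
pin 1285 c [553.4 234.7] size [ 70.5 203.9] ang 2.1 zmed 54.8 corners [[514.0, 335.0], [522.0, 132.0], [592.0, 134.0], [585.0, 338.0]] mean [550.4 228.8  54.3]
whet 1213 c [461.5   5.7] size [ 53.5 115.6] ang 78.6 zmed 30.0 corners [[400.0, -9.0], [513.0, -32.0], [523.0, 20.0], [410.0, 43.0]] mean [462.5   5.2  29.9]
cup 596 c [759.5   4. ] size [65.3 66.6] ang 66.3 zmed 57.8 corners [[716.0, -13.0], [777.0, -39.0], [803.0, 20.0], [742.0, 47.0]] mean [765.    3.4  54. ]
board 12077 c [ 531.1 -223.7] size [240.8 235.6] ang 83.6 zmed 39.0 corners [[401.0, -330.0], [635.0, -356.0], [662.0, -117.0], [428.0, -91.0]] mean [ 531.6 -223.3   39. ]
plane [ 2.10793644e-01 -2.26958426e-02 -7.81770452e+01] slope 11.970140918856462 yaw -0.10725535448174155
front 738 c [437.2 227.9] size [ 14.7 234.7] ang 3.4 zmed 56.2 corners [[423.0, 345.0], [437.0, 110.0], [451.0, 111.0], [437.0, 345.0]] mean [437.3 227.5  56.1]
cab 8193 c [728.6 245.8] size [241.5 240.8] ang 3.4 zmed 62.4 corners [[601.0, 359.0], [615.0, 118.0], [856.0, 133.0], [842.0, 373.0]] mean [725.  241.3  62.4]
boxes 2940 c [712.3 239.9] size [ 91.6 127.3] ang 1.2 zmed 151.2 corners [[665.0, 303.0], [668.0, 175.0], [759.0, 177.0], [757.0, 304.0]] mean [709.7 239.  149.5]
```

View pics/crop1.png

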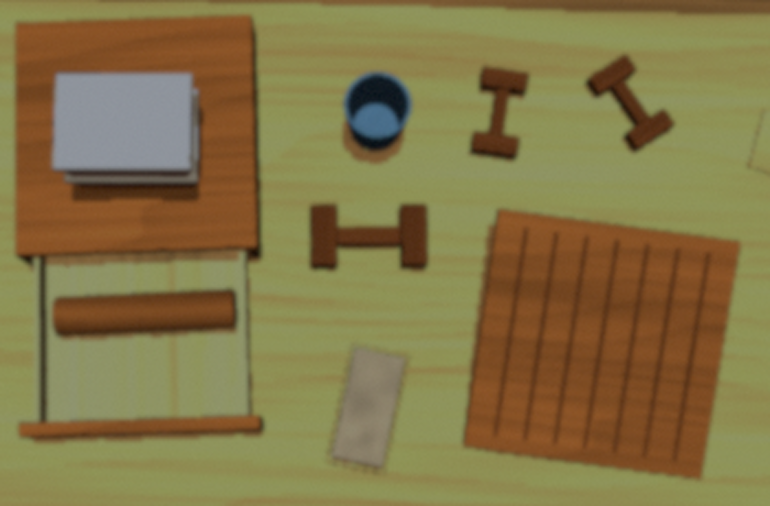

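The crop confirms the chock at (303,167): it measures 64×120×23 mm, while the other two are about 49×91×17. Board yaw is about -0.11 rad, and the drawer is about 164 mm open. Moving now.

Call:
jog_arm([
  [3.3,3.4,-0.3,6.6,1],
  [3.3,3.4,-0.3,6.6,1],
  [3.3,3.4,-0.3,6.6,1],
  [3.3,3.4,-0.3,6.6,1],
  [3.3,3.4,-0.3,6.6,1],
  [3.3,3.4,-0.3,6.6,1],
  [3.3,3.4,-0.3,6.6,1],
  [3.3,3.4,-0.3,6.6,1],
  [3.3,3.4,-0.3,6.6,1],
  [3.3,3.4,-0.3,6.6,1],
  [3.3,3.4,-0.3,6.6,1],
  [3.3,3.4,-0.3,6.6,1],
])

```text
time: 2.15
tcp_pos: [517.6, -126.9, 195.4]
ee_rot: [0.694, 0.72, 0.0, 0.0]
ft_force: [1.5, -1.3, -0.5]
opening: 85.3
grip_force: 0.0
```

```bash
cat >> h.py <<'E'
from scipy.spatial.transform import Rotation
def st():
    s=env.state(); y=Rotation.from_quat(s["ee_rot"]).as_matrix()[:,1]
    print("t",round(s["time"],2),"tcp",np.round(s["tcp_pos"],1),"tool y ang",np.degrees(np.arctan2(y[1],y[0])).round(2),"open",round(s["opening"],1),"grip",np.round(s["grip_force"],1),"F",np.round(s["ft_force"],1),"q",np.round(s["joints"],2))
E
python3 - <<'E'
from h import *
st()
W=np.load("top0.npy")
R=W[184:222,152:252].reshape(-1,3); R=R[(R[:,2]>49)&(R[:,2]<60)&(R[:,0]<585)]
# keep the central part, away from the walls
r=cv2.minAreaRect(R[:,:2].astype(np.float32)); print(r, np.percentile(R[:,2],[5,50,95]))
R=R[(R[:,2]>50)]; c=R.mean(0); d=np.linalg.svd((R-c)[:,:2],full_matrices=False)[2][0]; print(c,np.degrees(np.arctan2(*d[::-1])), np.ptp((R-c)[:,:2]@d), (R-c)[:,:2]@d.T @ np.ones(len(R)))
h=(R-c)[:,:2]@d; print("mid",c[:2]+d*(h.max()+h.min())/2)
E
```

```text
t 2.15 tcp [ 517.6 -126.9  195.4] tool y ang 2.13 open 85.3 grip 0.0 F [ 1.5 -1.3 -0.5] q [-0.24  0.03  0.05  1.59 -0.    1.29]
((550.48193359375, 230.077880859375), (36.06362533569336, 179.95343017578125), 4.465515613555908) [49.9467486  54.89739801 58.9531928 ]
[550.63775663 228.90044456  55.0849023 ] 93.94957484372993 179.82459086582088 -2.28460805828945e-10
mid [550.55770003 230.05997128]
```

Call:
jog_arm([
  [3,3.4,-1.5,0,1],
  [3,3.4,-1.5,0,1],
  [3,3.4,-2,0,1],
  [3.1,3.3,-2,0,1],
  [0,0,-3,0,1],
  [0,0,-3,0,1],
  [0,0,-2,0,1],
  [0,0,0,0,1],
])

```text
time: 2.95
tcp_pos: [635.5, 6.5, 41.7]
ee_rot: [0.696, 0.719, -0.002, -0.002]
ft_force: [-1.5, 0.1, 0.5]
opening: 85.5
grip_force: 0.0
```

```bash
python3 - <<'E'
from h import *
st(); p=env.camera("wrist"); save(p,"w1.png")
E
```

```text
t 2.95 tcp [635.5   6.5  41.7] tool y ang 1.86 open 85.5 grip 0.0 F [-1.5  0.1  0.5] q [ 0.01  0.3   0.06  1.33 -0.    1.55]
```

View pics/w1.png

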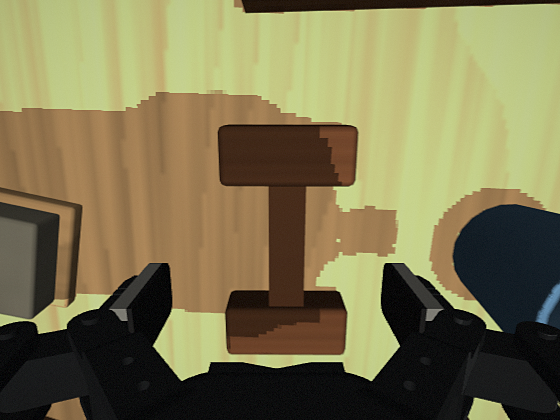

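The wrist view shows the chock's bridge at (287,245), between the fingers at (145,290) and (405,290). The whetstone and cup are clear at the sides. I'll descend and grip.

Call:
jog_arm([
  [0.1,0,-2,0,1],
  [0,0,-1.8,0,1],
  [0,0,0,0,1],
  [0,0,0,0,0],
  [0,0,0,0,0],
  [0,0,0,0,0],
  [0,0,0,0,0],
  [0,0,0,0,0],
  [0,0,0,0,0],
  [0,0,0,0,0],
])

```text
time: 4.0
tcp_pos: [639.0, 6.4, 8.2]
ee_rot: [0.696, 0.718, 0.001, 0.001]
ft_force: [0.2, -0.9, 6.1]
opening: 16.1
grip_force: 61.1
```

Call:
jog_arm([
  [0,0,2,0,0],
  [0,0,4,0,0],
  [0,0,4,0,0],
  [-2,-3,0,-4,0],
  [-2.8,-4,0,-4.2,0],
  [-2.8,-4,0,0,0],
  [-2.8,-4,0,0,0],
  [-2.8,-4,0,0,0],
  [-2.5,-3.6,-1,0,0],
  [0,0,0,0,0],
  [0,0,0,0,0],
])

```text
time: 5.1
tcp_pos: [480.8, -220.2, 97.0]
ee_rot: [0.746, 0.666, -0.0, -0.0]
ft_force: [0.0, -0.7, -1.1]
opening: 16.1
grip_force: 60.2
```

```bash
python3 - <<'E'
from h import *
st(); p=env.camera("side"); save(p,"s1.png",s=1.4)
print(np.array(p["extrinsics"]).round(2).tolist())
E
```

```text
t 5.1 tcp [ 480.8 -220.2   97. ] tool y ang -6.48 open 16.1 grip 60.2 F [ 0.  -0.7 -1.1] q [-0.43  0.03 -0.14  1.4   0.    1.25]
[[-0.98, 0.12, -0.14, 305.06], [-0.18, -0.53, 0.82, 1292.43], [0.02, 0.84, 0.55, 925.1], [0.0, 0.0, 0.0, 1.0]]
```

View pics/s1.png

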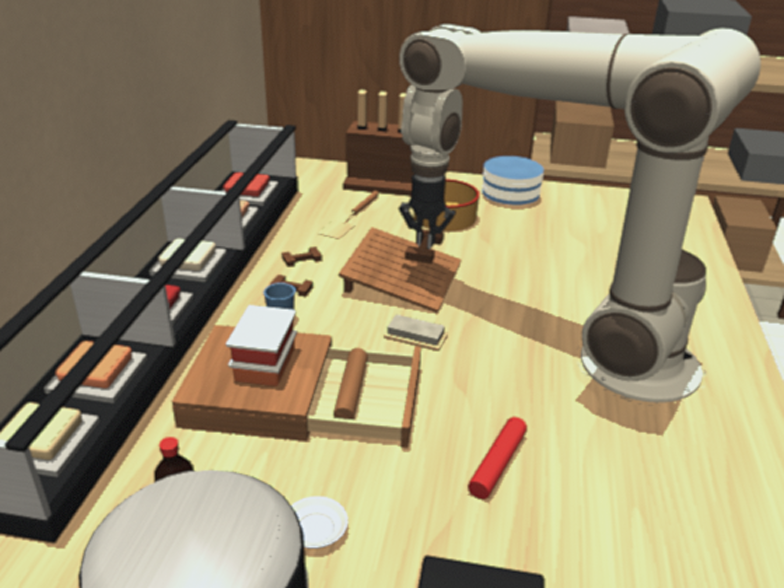

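The side view shows the chock at about (420,255), held level over the lower part of the board. Lowering it.

Call:
jog_arm([
  [0,0,-2,0,0],
  [0,0,-1.5,0,0],
  [0,0,-1,0,0],
  [0,0,-0.3,0,0],
  [0,0,0,0,0],
  [0,0,0,0,0],
])

```text
time: 5.75
tcp_pos: [481.8, -219.6, 49.8]
ee_rot: [0.745, 0.667, 0.0, 0.0]
ft_force: [-0.6, 1.0, -1.3]
opening: 16.4
grip_force: 60.3
```

Call:
jog_arm([
  [0,0,-0.3,0,0],
  [0,0,0,0,0],
  [0,0,0,0,0],
])

```text
time: 6.05
tcp_pos: [481.5, -219.7, 46.5]
ee_rot: [0.745, 0.667, 0.0, 0.0]
ft_force: [-0.1, 0.8, -1.2]
opening: 16.3
grip_force: 60.3
```

Call:
jog_arm([
  [0,0,-0.2,0,0],
  [0,0,0,0,0],
  [0,0,0,0,0],
])

```text
time: 6.35
tcp_pos: [481.4, -219.6, 44.2]
ee_rot: [0.745, 0.667, -0.0, -0.0]
ft_force: [-0.0, -0.5, -1.8]
opening: 16.3
grip_force: 60.3
```

Call:
jog_arm([
  [0,0,-0.2,0,0],
  [0,0,0,0,0],
  [0,0,0,0,0],
])

```text
time: 6.65
tcp_pos: [481.6, -219.7, 43.1]
ee_rot: [0.745, 0.667, 0.0, 0.0]
ft_force: [-2.5, 1.0, 5.6]
opening: 16.0
grip_force: 61.0
```

Call:
jog_arm([
  [0,0,0,0,0.4],
  [0,0,0,0,0.4],
  [0,0,0,0,0.5],
  [0,0,0,0,0.5],
  [0,0,2,0,0.5],
  [0,0,4,0,0.5],
  [0,0,4,0,0.5],
  [2,4,3,0,0.6],
  [2,4.5,0,0,0.6],
  [0,4.8,0,0,0.6],
  [0,4.8,0,0,0.6],
  [0,4.8,0,0,0.6],
])

```text
time: 7.85
tcp_pos: [519.8, 8.3, 170.1]
ee_rot: [0.745, 0.667, 0.0, 0.0]
ft_force: [1.2, -0.6, 0.6]
opening: 51.4
grip_force: 0.0
```

```bash
cat >> h.py <<'E'
def seg(W,n,box,lo,hi,mx=9999):
    l,t,w,h=box; R=W[t:t+h,l:l+w].reshape(-1,3); R=R[(R[:,2]>lo)&(R[:,2]<hi)&(R[:,0]<mx)]
    r=cv2.minAreaRect(R[:,:2].astype(np.float32)); print(n,len(R),np.round(r[0],1),np.round(r[1],1),round(r[2],1))
def onboard(W):
    R=W[140:290,335:480].reshape(-1,3); d=R[:,2]-(R[:,:2]@[.2108,-.0227]-78.18)
    R=R[(d>12)&(d<60)&(R[:,2]<120)]; d=R[:,2]-(R[:,:2]@[.2108,-.0227]-78.18)
    a=-.109; u=np.array([np.cos(a),np.sin(a)]); v=np.array([-u[1],u[0]]); q=R[:,:2]-[531.3,-223.5]
    r=cv2.minAreaRect(np.c_[q@u,q@v].astype(np.float32)); print("on board: u,v rel mid",np.round(r[0],1),np.round(r[1],1),round(r[2],1),"h",np.percentile(d,[5,50,95]).round(1),"world",R.mean(0).round(1))
E
python3 - <<'E'
from h import *
st(); p=env.camera("top"); W=cloud(p); save(p,"top2.png",(300,130,200,160),3)
onboard(W)
E
```

```text
t 7.85 tcp [519.8   8.3 170.1] tool y ang -6.36 open 51.4 grip 0.0 F [ 1.2 -0.6  0.6] q [ 0.02  0.   -0.03  1.54  0.    1.7 ]
on board: u,v rel mid [-53.2   0.6] [121.   64.2] 89.9 h [16.9 23.1 27.5] world [ 477.8 -216.7   50.3]
```

View pics/top2.png

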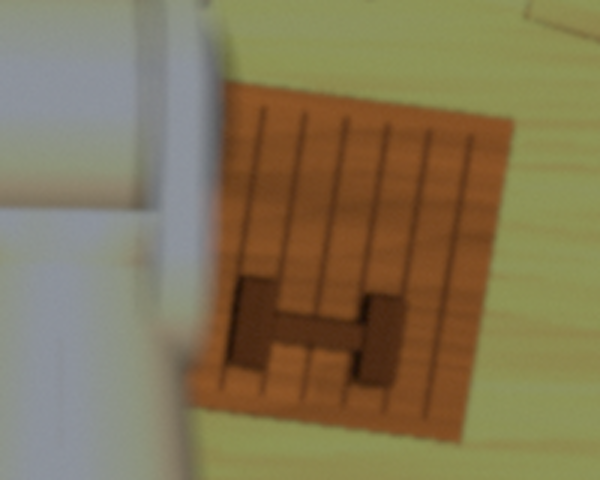

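The crop shows the chock lying crosswise, centred at about (315,330), at u=-53 mm from the board middle. On to the pin.

Call:
jog_arm([
  [0.6,4.4,0,5.2,0.7],
  [0.6,4.4,0,5.3,0.7],
  [0.6,4.4,0,0,0.7],
  [0.6,4.4,0,0,0.7],
  [0.6,4.4,0,0,0.7],
  [0,0.1,-2,0,0.7],
  [0,0,-4,0,0.7],
  [0,0,-3,0,0.7],
  [0,0,0,0,0.7],
  [0,0,0,0,0.7],
])

```text
time: 8.9
tcp_pos: [550.0, 227.4, 80.7]
ee_rot: [0.681, 0.732, -0.0, -0.0]
ft_force: [-0.0, -0.5, 0.3]
opening: 59.8
grip_force: 0.0
```

```bash
python3 - <<'E'
from h import *
st(); p=env.camera("wrist"); save(p,"w2.png"); 
for d in env.tip_of(p,"pin")[:2]: print(d)
E
```

```text
t 8.9 tcp [550.  227.4  80.7] tool y ang 4.15 open 59.8 grip 0.0 F [-0.  -0.5  0.3] q [ 0.39  0.19 -0.    1.38  0.    1.89]
{'position': [281.1, 230.6], 'p': 0.75}
```

View pics/w2.png

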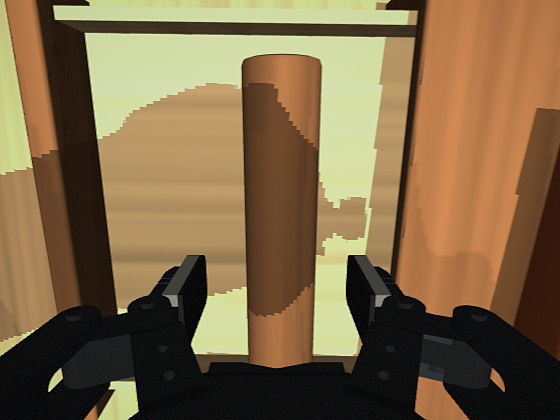

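The pin runs along (281,60–360), centred between the pads at (195,290) and (360,290). The carcass edge is to the right of x=395. I'll descend with a slightly narrower opening.

Call:
jog_arm([
  [0,0.1,-2,0,0.63],
  [0,0,-2,0,0.63],
  [0,0,0,0,0.63],
  [0,0,0,0,0.63],
])

```text
time: 9.4
tcp_pos: [550.6, 228.6, 41.8]
ee_rot: [0.681, 0.732, 0.001, 0.0]
ft_force: [-0.2, 0.1, 0.0]
opening: 53.8
grip_force: 0.0
```

Call:
jog_arm([
  [0,0,-1,0,0.63],
  [0,0,-0.8,0,0.63],
  [0,0,0,0,0.63],
  [0,0,0,0,0.63],
])

```text
time: 9.8
tcp_pos: [549.9, 228.4, 22.0]
ee_rot: [0.681, 0.732, -0.0, -0.0]
ft_force: [0.0, -0.2, -0.1]
opening: 53.8
grip_force: 0.0
```

Call:
jog_arm([
  [0,0,0,0,0],
  [0,0,0,0,0],
  [0,0,0,0,0],
  [0,0,0,0,0],
  [0,0,0,0,0],
  [0,0,0,0,0],
])

```text
time: 10.4
tcp_pos: [550.5, 228.6, 22.9]
ee_rot: [0.681, 0.732, 0.001, 0.0]
ft_force: [-0.0, 0.2, 5.2]
opening: 38.3
grip_force: 60.6
```

Call:
jog_arm([
  [0,0,2,0,0],
  [0,0,3,0,0],
  [0,0,4,0,0],
  [0,0,4,0,0],
  [0,0,0,0,0],
  [0,0,0,0,0],
])

```text
time: 11.0
tcp_pos: [550.2, 228.6, 152.2]
ee_rot: [0.681, 0.732, 0.0, 0.0]
ft_force: [-0.7, -0.6, -2.7]
opening: 38.5
grip_force: 60.9
```

Call:
jog_arm([
  [0,-4,0,-5,0],
  [0,-4.5,0,-5.5,0],
  [-0.2,-4.6,0,0,0],
  [-0.2,-4.6,0,0,0],
  [-0.2,-4.6,0,0,0],
  [-0.2,-4.6,0,0,0],
  [-0.2,-4.6,0,0,0],
  [-0.2,-4.6,0,0,0],
  [-0.2,-4.6,0,0,0],
  [-0.1,-4.6,0,0,0],
  [0,0,-3,0,0],
  [0,0,0,0,0],
])

```text
time: 12.2
tcp_pos: [532.1, -224.7, 116.1]
ee_rot: [0.746, 0.666, -0.002, -0.004]
ft_force: [-0.3, 0.5, -3.2]
opening: 38.4
grip_force: 60.9
```

Call:
jog_arm([
  [0,0,-3,0,0],
  [0,0,-2,0,0],
  [0,0,0,0,0],
  [0,0,0,0,0],
])

```text
time: 12.6
tcp_pos: [534.8, -223.6, 72.3]
ee_rot: [0.745, 0.667, -0.0, -0.001]
ft_force: [0.3, 0.2, -1.8]
opening: 38.1
grip_force: 61.1
```

```bash
python3 - <<'E'
from h import *
st()
E
```

```text
t 12.6 tcp [ 534.8 -223.6   72.3] tool y ang -6.28 open 38.1 grip 61.1 F [ 0.3  0.2 -1.8] q [-0.4   0.16 -0.05  1.36  0.    1.28]
```

Call:
jog_arm([
  [0,0,-1.5,0,0],
  [0,0,-0.8,0,0],
  [0,0,0,0,0],
  [0,0,0,0,0],
])

```text
time: 13.0
tcp_pos: [534.9, -224.4, 49.1]
ee_rot: [0.745, 0.667, -0.0, -0.0]
ft_force: [-0.6, -0.4, -2.1]
opening: 38.0
grip_force: 61.1
```

Call:
jog_arm([
  [0,0,-0.2,0,0],
  [0,0,0,0,0],
  [0,0,0,0,0],
])

```text
time: 13.3
tcp_pos: [535.1, -224.6, 47.4]
ee_rot: [0.745, 0.667, 0.0, 0.0]
ft_force: [-0.5, 0.4, -2.0]
opening: 38.3
grip_force: 61.1
```

Call:
jog_arm([
  [0,0,-0.1,0,0],
  [0,0,0,0,0],
  [0,0,0,0,0],
])

```text
time: 13.6
tcp_pos: [535.1, -224.5, 46.2]
ee_rot: [0.745, 0.667, 0.0, 0.0]
ft_force: [-0.1, -0.4, -1.4]
opening: 37.9
grip_force: 61.4
```

Call:
jog_arm([
  [-0.15,0.02,-0.03,0,0],
  [0,0,0,0,0],
  [0,0,0,0,0],
])

```text
time: 13.9
tcp_pos: [533.4, -224.3, 45.9]
ee_rot: [0.745, 0.667, -0.0, -0.0]
ft_force: [-0.5, 0.3, -0.8]
opening: 38.2
grip_force: 61.4
```

Call:
jog_arm([
  [-0.15,0.02,-0.03,0,0],
  [0,0,0,0,0],
  [0,0,0,0,0],
])

```text
time: 14.2
tcp_pos: [531.9, -224.1, 45.5]
ee_rot: [0.745, 0.667, -0.0, -0.0]
ft_force: [-0.9, 1.1, -1.8]
opening: 38.0
grip_force: 61.4
```

Call:
jog_arm([
  [-0.15,0.02,-0.03,0,0],
  [0,0,0,0,0],
  [0,0,0,0,0],
])

```text
time: 14.5
tcp_pos: [530.4, -223.9, 45.2]
ee_rot: [0.745, 0.667, -0.0, -0.0]
ft_force: [-0.3, 1.0, -1.3]
opening: 38.3
grip_force: 61.4
```

Call:
jog_arm([
  [-0.15,0.02,-0.03,0,0],
  [0,0,0,0,0],
  [0,0,0,0,0],
])

```text
time: 14.8
tcp_pos: [528.9, -223.7, 44.9]
ee_rot: [0.745, 0.667, -0.0, -0.0]
ft_force: [-0.4, -0.1, -0.7]
opening: 38.3
grip_force: 61.4
```

Call:
jog_arm([
  [-0.1,0.01,-0.02,0,0],
  [0,0,0,0,0],
  [0,0,0,0,0],
])

```text
time: 15.1
tcp_pos: [528.0, -223.6, 44.7]
ee_rot: [0.745, 0.667, -0.0, -0.0]
ft_force: [-0.2, 0.1, -1.0]
opening: 37.8
grip_force: 61.2
```

Call:
jog_arm([
  [-0.1,0.01,-0.02,0,0],
  [0,0,0,0,0],
  [0,0,0,0,0],
])

```text
time: 15.4
tcp_pos: [526.9, -223.5, 44.5]
ee_rot: [0.745, 0.667, -0.0, -0.0]
ft_force: [-0.3, 0.3, -1.8]
opening: 38.4
grip_force: 61.1
```

Call:
jog_arm([
  [-0.1,0.01,-0.02,0,0],
  [0,0,0,0,0],
  [0,0,0,0,0],
])

```text
time: 15.7
tcp_pos: [525.9, -223.4, 44.3]
ee_rot: [0.745, 0.667, -0.0, -0.0]
ft_force: [0.1, 0.2, -2.5]
opening: 38.2
grip_force: 61.1
```

```bash
python3 - <<'E'
from h import *
st(); p=env.camera("wrist"); save(p,"w3.png"); W=cloud(p)
E
```

```text
t 15.7 tcp [ 525.9 -223.4   44.3] tool y ang -6.35 open 38.2 grip 61.1 F [ 0.1  0.2 -2.5] q [-0.4   0.15 -0.12  1.3  -0.    1.28]
```

View pics/w3.png

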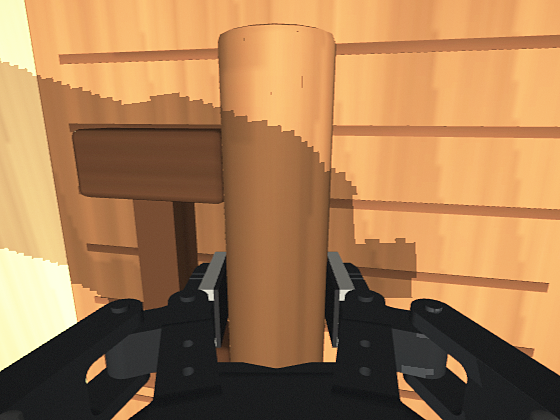

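The chock block's edge at (223,165) is right by the pin's side at x=222, so contact is within a millimetre or two. The downhill finger sits in the notch, near the bridge at (185,250). I'll lower a touch and release narrowly.

Call:
jog_arm([
  [0,0,-0.1,0,0],
  [0,0,0,0,0],
  [0,0,0,0,0],
])

```text
time: 16.05
tcp_pos: [526.0, -223.4, 44.2]
ee_rot: [0.745, 0.667, 0.0, 0.0]
ft_force: [-2.3, 1.2, 4.7]
opening: 38.7
grip_force: 62.0
```

Call:
jog_arm([
  [0,0,0,0,0.48],
  [0,0,0,0,0.5],
  [0,0,0,0,0.52],
  [0,0,0,0,0.53],
  [0,0,0,0,0.53],
])

```text
time: 16.55
tcp_pos: [526.0, -223.4, 43.3]
ee_rot: [0.745, 0.667, -0.0, -0.0]
ft_force: [0.9, -0.5, -0.5]
opening: 45.4
grip_force: 0.0
```

```bash
python3 - <<'E'
from h import *
st(); p=env.camera("wrist"); save(p,"w4.png")
E
```

```text
t 16.55 tcp [ 526.  -223.4   43.3] tool y ang -6.35 open 45.4 grip 0.0 F [ 0.9 -0.5 -0.5] q [-0.4   0.15 -0.12  1.3  -0.    1.28]
```

View pics/w4.png

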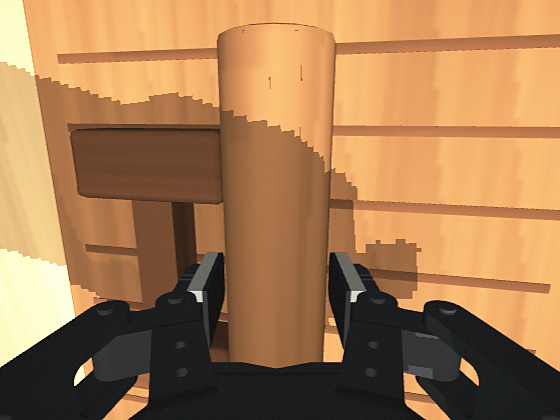

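The pin now rests on the block edge at (222,165), with gaps between it and both pads. Lifting straight up.

Call:
jog_arm([
  [0,0,0.5,0,0.53],
  [0,0,1,0,0.53],
  [0,0,2,0,0.53],
  [0,0,3,0,0.53],
  [0,0,4,0,0.53],
  [-2,4,2,0,0.3],
  [-3,4,0,0,0],
  [-3,4,0,0,0],
  [-3,4,0,0,0],
  [-3,4,0,0,0],
  [-3,4,0,0,0],
  [-3,4,0,0,0],
])

```text
time: 17.8
tcp_pos: [324.7, 57.6, 169.3]
ee_rot: [0.746, 0.666, 0.001, 0.0]
ft_force: [1.7, 0.6, 0.5]
opening: -0.4
grip_force: 0.0
```

```bash
python3 - <<'E'
from h import *
st(); p=env.camera("top"); W=cloud(p); save(p,"top3.png",(130,60,360,230),2.1)
onboard(W); seg(W,"front",(138,245,125,22),48,62,470)
E
```

```text
t 17.8 tcp [324.7  57.6 169.3] tool y ang -6.41 open -0.4 grip 0.0 F [1.7 0.6 0.5] q [ 0.18 -0.46 -0.41  1.62  0.    1.86]
on board: u,v rel mid [-37.2   1.2] [180.6 102.2] 89.8 h [19.2 31.  41.8] world [ 504.  -218.4   63.8]
front 733 [436.6 227.8] [ 14.8 234.3] 3.4
```

View pics/top3.png

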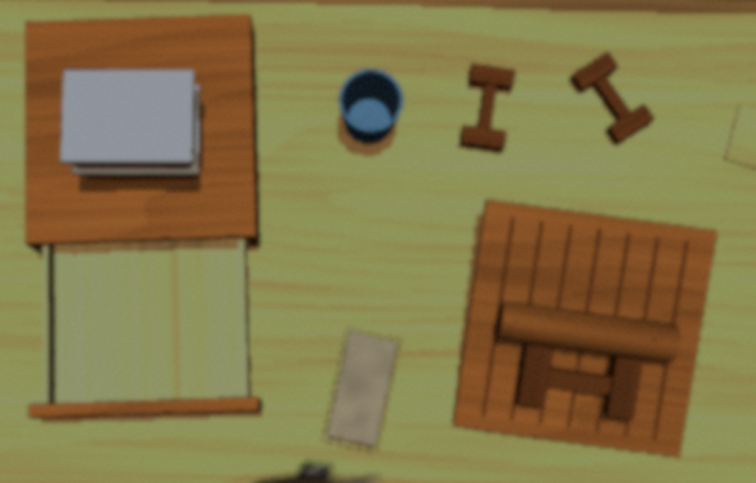

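The pin lies crosswise against the chock's end blocks at about (590,335), and the drawer is empty with its front at (145,408). Now the drawer: I'll turn the shut fingers and go in front of it.

Call:
jog_arm([
  [0.6,1.7,0,-8,0],
  [0.6,1.7,0,-8,0],
  [0.6,1.7,0,-8,0],
  [0.6,1.7,0,-8,0],
  [0.6,1.7,0,-8,0],
  [0.6,1.7,0,-8,0],
  [0.6,1.7,0,-8,0],
  [0.6,1.6,0,-8,0],
  [0.6,1.6,0,-8,0],
  [0.6,1.6,0,-8.2,0],
  [0,0,-4,0,0],
  [0,0,-4,0,0],
])

```text
time: 19.05
tcp_pos: [420.1, 109.9, 89.2]
ee_rot: [0.994, 0.099, -0.004, -0.044]
ft_force: [-0.5, 0.7, -0.2]
opening: 0.3
grip_force: 0.0
```

Call:
jog_arm([
  [0,0,-3,0,0],
  [0,0,-3,0,0],
  [0,0,0,0,0],
  [0,0,0,0,0],
  [0,0,0,0,0],
])

```text
time: 19.55
tcp_pos: [419.8, 111.1, 30.6]
ee_rot: [0.994, 0.101, -0.004, -0.044]
ft_force: [-0.7, -0.5, 0.0]
opening: -0.4
grip_force: 0.0
```

```bash
python3 - <<'E'
from h import *
st()
E
```

```text
t 19.55 tcp [419.8 111.1  30.6] tool y ang -78.43 open -0.4 grip 0.0 F [-0.7 -0.5  0. ] q [ 0.2  -0.18 -0.47  1.28  0.09  3.14]
```

The last joint ran into its range end and the tool stopped at y=111, clear of the drawer. I'll back off and turn the other way.

Call:
jog_arm([
  [-2,0,1,4,0],
  [-2,0,2,8,0],
  [0,0,2,8,0],
  [0,1,0,8,0],
  [0,1,0,8,0],
  [0,1,0,8,0],
  [0,1,0,8,0],
  [0,1,0,8,0],
  [0,1,0,8,0],
  [0,1,0,8,0],
  [0,1,0,8,0],
  [0,0,0,8,0],
])

```text
time: 20.75
tcp_pos: [379.5, 192.1, 80.4]
ee_rot: [0.616, 0.787, -0.034, -0.026]
ft_force: [-0.5, -1.2, -0.9]
opening: 0.5
grip_force: 0.0
```

```bash
python3 - <<'E'
from h import *
st()
E
```

```text
t 20.75 tcp [379.5 192.1  80.4] tool y ang 13.94 open 0.5 grip 0.0 F [-0.5 -1.2 -0.9] q [ 0.46 -0.13 -0.33  1.45  0.02  1.78]
```

Call:
jog_arm([
  [0.1,0.4,0,8,0],
  [0.1,0.4,0,8,0],
  [0.1,0.4,0,8,0],
  [0.1,0.4,0,8,0],
  [0.1,0.4,0,8,0],
  [0.1,0.4,0,8,0],
  [0.1,0.4,0,8,0],
  [0.1,0.4,0,8,0],
  [0,0,0,8,0],
  [0,0,0,7.5,0],
  [0,0,0,0,0],
  [0,0,0,0,0],
])

```text
time: 21.95
tcp_pos: [387.0, 223.2, 79.7]
ee_rot: [-0.025, 0.999, -0.044, 0.003]
ft_force: [0.2, -0.4, 0.5]
opening: 0.1
grip_force: 0.0
```

```bash
python3 - <<'E'
from h import *
st(); print(Rotation.from_quat(env.state()["ee_rot"]).as_matrix().round(3))
E
```

```text
t 21.95 tcp [387.  223.2  79.7] tool y ang 92.83 open 0.1 grip 0.0 F [ 0.2 -0.4  0.5] q [ 0.57 -0.12 -0.33  1.41 -0.08  0.52]
[[-0.999 -0.049  0.008]
 [-0.05   0.995 -0.087]
 [-0.004 -0.087 -0.996]]
```

Call:
jog_arm([
  [0,0,-3,0,0],
  [0,0,-2,0,0],
  [1,0.06,0,0,0],
  [0.8,0.05,0,0,0],
  [0.5,0.03,0,0,0],
  [0.5,0.03,0,0,0],
  [0.5,0.03,0,0,0],
  [0,0,0,0,0],
])

```text
time: 22.75
tcp_pos: [420.3, 224.9, 28.8]
ee_rot: [-0.026, 0.999, -0.044, 0.002]
ft_force: [0.4, -0.6, 0.2]
opening: 0.4
grip_force: 0.0
```

Call:
jog_arm([
  [1,0.06,0,0,0],
  [1,0.06,0,0,0],
  [1,0.06,0,0,0],
  [1,0.06,0,0,0],
  [1,0.06,0,0,0],
  [1,0.06,0,0,0],
  [1,0.06,0,0,0],
  [1,0.06,0,0,0],
  [1,0.06,0,0,0],
  [1,0.06,0,0,0],
  [1,0.06,0,0,0],
  [1,0.06,0,0,0],
])

```text
time: 23.95
tcp_pos: [540.4, 232.0, 28.4]
ee_rot: [-0.027, 0.999, -0.044, 0.002]
ft_force: [-1.8, -0.3, 0.8]
opening: -0.0
grip_force: 1.0
```

```bash
python3 - <<'E'
from h import *
st(); p=env.camera("top"); W=cloud(p); onboard(W); seg(W,"front",(138,170,125,95),53,58,9999)
E
```

```text
t 23.95 tcp [540.4 232.   28.4] tool y ang 93.05 open -0.0 grip 1.0 F [-1.8 -0.3  0.8] q [ 0.45  0.22 -0.06  1.31 -0.08  0.39]
on board: u,v rel mid [-37.    1.5] [180.4 102.3] 89.8 h [19.1 31.2 41.7] world [ 504.  -218.3   63.8]
front 212 [587.  192.3] [ 66.1 148.7] 1.6
```

Call:
jog_arm([
  [0.8,0.05,0,0,0],
  [0.8,0.05,0,0,0],
  [0.6,0.03,0,0,0],
  [0.4,0.02,0,0,0],
  [0.3,0.02,0,0,0],
  [0.3,0.02,0,0,0],
  [0.3,0.02,0,0,0],
  [0,0,0,0,0],
])

```text
time: 24.8
tcp_pos: [575.0, 234.1, 28.5]
ee_rot: [-0.027, 0.999, -0.044, 0.002]
ft_force: [-0.7, -0.6, 0.6]
opening: 0.0
grip_force: 0.0
```

Call:
jog_arm([
  [0.2,0.01,0,0,0],
  [0.2,0.01,0,0,0],
  [0,0,0,0,0],
])

```text
time: 25.1
tcp_pos: [578.9, 234.4, 28.5]
ee_rot: [-0.027, 0.999, -0.044, 0.002]
ft_force: [0.4, -0.7, -0.0]
opening: -0.1
grip_force: 0.0
```

Call:
jog_arm([
  [0.2,0.01,0,0,0],
  [0.2,0.01,0,0,0],
  [0,0,0,0,0],
])

```text
time: 25.4
tcp_pos: [582.9, 234.5, 28.5]
ee_rot: [-0.027, 0.999, -0.044, 0.002]
ft_force: [-0.5, 0.4, 0.9]
opening: -0.2
grip_force: 0.0
```

Call:
jog_arm([
  [0.2,0.01,0,0,0],
  [0.1,0,0,0,0],
  [0,0,0,0,0],
])

```text
time: 25.7
tcp_pos: [584.8, 234.6, 28.5]
ee_rot: [-0.027, 0.999, -0.044, 0.001]
ft_force: [-5.8, -0.8, 3.2]
opening: 0.1
grip_force: 3.0
```

Call:
jog_arm([
  [0.1,0.01,0,0,0],
  [0.1,0,0,0,0],
  [0,0,0,0,0],
])

```text
time: 26.0
tcp_pos: [584.8, 234.6, 28.4]
ee_rot: [-0.027, 0.999, -0.044, -0.001]
ft_force: [-16.3, -0.9, 8.9]
opening: -0.2
grip_force: 8.6
```

A hard stop at 16 N, past the catch load. I'll back off and verify.

Call:
jog_arm([
  [-0.5,0,0,0,0],
  [-2,-0.1,0,0,0],
  [-4,-0.2,1,0,0],
  [-4,-0.2,3,0,0],
  [-4,-0.2,4,0,0],
  [-4,-0.2,4,0,0],
  [-4,-1,2,0,0],
  [0,0,0,0,0],
  [0,0,0,0,0],
])

```text
time: 26.9
tcp_pos: [372.3, 216.5, 160.0]
ee_rot: [-0.027, 0.999, -0.043, 0.004]
ft_force: [1.0, 0.1, -0.6]
opening: -0.0
grip_force: 0.0
```

```bash
python3 - <<'E'
from h import *
st(); p=env.camera("top"); W=cloud(p); save(p,"top4.png",(130,60,360,230),2.1); onboard(W)
seg(W,"front",(138,170,125,60),50,59,620)
seg(W,"whet",(278,206,52,75),15,40); seg(W,"cup",(285,86,48,50),15,90); seg(W,"boxes",(150,85,85,65),110,170)
E
```

```text
t 26.9 tcp [372.3 216.5 160. ] tool y ang 93.07 open -0.0 grip 0.0 F [ 1.   0.1 -0.6] q [ 0.58 -0.17 -0.22  1.57 -0.08  0.53]
on board: u,v rel mid [-37.1   1.3] [180.5 102.8] 89.9 h [19.3 31.  41.7] world [ 504.2 -218.5   63.9]
front 747 [604.9 238.5] [ 27.9 239.3] 1.5
whet 1206 [465.    4.7] [ 51.9 115.6] 79.3
cup 591 [759.2   4. ] [65.2 67.3] 65.6
boxes 2938 [712.9 240.2] [ 92.1 127.6] 1.3
```

View pics/top4.png

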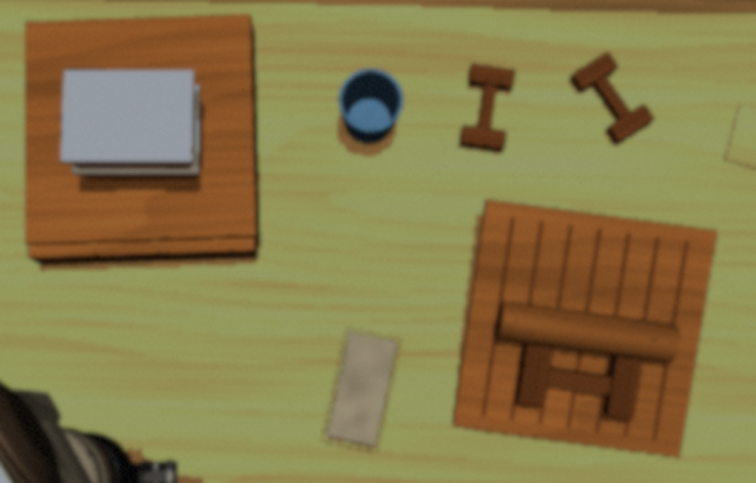

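The drawer front at (140,248) is flush with the unit. The pin and chock haven't moved at (585,350), and the bystanders are in place.

```bash
python3 -c "
from workcell import env
print(env.hand_in())"
```

```text
the job is handed in; nothing more can be done
None
```

I handed the job in at about 27 s, with no verdict returned: the chock is crosswise on the lower board, the pin rests against it, the drawer is pushed home, and the whetstone, cup and boxes are within about 4 mm of where they started.

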